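# Slide a core plug along the rail into the gauge pocket

## Robot

A 6-joint arm with a two-finger parallel gripper is mounted at the origin on the work surface. World frame = base frame: x ahead of the robot, y to its left, z up, the work surface at z = 0. Lengths are in m, angles in rad, forces in N, time in s.
With the tool pointing down it reaches from about 0.425 to 0.95 m from the base axis. Payload 3.5 kg.
Tool frame: the origin (TCP) lies at the very end of the fingers, on their centre line; the grasp point (between the pads) lies 19 mm behind it; z points along the fingers, y is the line along which they close (so a half turn about z gives the same grasp; the last joint's range is limited). The gripper opens to 85 mm and grips with 20 to 120 N. Pads are 22 mm wide; open, the fingers measure 114 mm over their backs; the gripper's body (76 mm by 85 mm) begins 54 mm behind the grasp point. The pads swing forward as they close: fully open they stand 13 mm farther back than shut.
Start: joints at [-0.15, 0.286, 1.577, -0, 1.279, -0.15], TCP at [0.675, 0, 0.231] pointing down, gripper open.
Joint ranges: [-2.77, 2.77], [-0.9, 2.22], [0.21, 2.48], [-1.53, 4.67], [0.24, 2.81], [-2.84, 2.84]. Speed limits (rad/s): [2.79, 2.79, 3.14, 3.14, 3.14, 3.14].

## Interface

Orientations are given as a unit quaternion [x, y, z, w].
In Python, from plant import ctrl gives the robot as it stands.
- The arm moves only by the tool carry_out, never from a script. Its argument "deltas" is one flat list of numbers, 6 for each row, row after row: the shift along the tool's x, y, z in m, then the turn, a rotation vector about the tool's x, y, z in rad. A call has 1 to 5 rows; each row is the pose to reach, as a shift and turn from the pose commanded when the call began, along the tool's axes at that moment; what a row does not reach only later rows make up. A row lasts 1/8 s, in which the tool goes at most 62.5 mm and 10.7 degrees, less where a joint would pass 70% of its speed; a pose out of reach is approached as far as the arm can. A call with a gripper value outside its range is refused whole. "grip" is the opening in per cent of the stroke, from 0 (shut) to 100 (fully open), set as the call begins (left out, the last holds). The fingers move at their own pace and stop on an object; "grip_force" is the grip in N (left out, the last holds). Time passes only in rows, so rows that repeat a pose let the fingers close. It gives the time, the measured TCP pose, the force, the opening and the grip force at its end, in the units of the state.
- ctrl.get_state(): the state, without advancing time (a new reading comes with each control period).
- ctrl.read_camera(name): name is "scene" or "side" or "wrist"; returns (picture, depth): 400x640x3 uint8, red, green, blue; 400x640 float32, m along the optical axis (not along the pixel's ray), 0 where there is no reading.
- ctrl.camera_model(name): a dict with "intrinsics" (3x3 intrinsics, pixels), "k1" (the pictures are not rectified: a ray, as slopes to the right and down, at radius r is drawn at 1 + k1 r^2 times it, then the intrinsics apply), "extrinsics" (4x4, takes a point from world to camera coordinates); the wrist camera has in their place "hand_eye" (4x4, takes a point from camera to tool coordinates, whose origin is the TCP and whose axes are the flange's). Camera axes: x right, y down, z forward; pixel columns grow to the right and rows downward; lengths in m; the calibration is good to about 2 mm. A picture is of the moment at which its call begins: read the wrist's pose just before it. camera_model takes no time and is no camera call.
- ctrl.sign_off(): hands the job in; it is judged then, once.
Trained networks look in the newest picture that a camera, given by its name, has taken for a name from the list of things; names that differ only in an ending like _2 or _b are one class to them, and where a whole thing is asked for, a point or a joint stands for the part that bears it (a point fixed in the world has none). Each returns a list of dicts, best first, with "score" (0 to 1); they miss things now and then, are a little off and sometimes report something else, mostly with a low value. They report only what shows in the picture. A call takes as long as a camera call. They do not tell look-alikes from the thing itself.
- ctrl.find_in(camera, query): "uv" ([column, row] in pixels, amid what is visible of it).
The state is a dict: "time": time; "qpos": joint angles; "dq": joint speeds; "joint_efforts": joint torques, N m; "eef_pos": TCP position; "tcp_rot": TCP orientation; "contact_force": force on the tool from outside, world axes, zero at the start; "wrist_torque": the same for the moment, N m; "opening": opening from 0.0 (shut) to 1.0 (fully open); "finger_force": force on a finger pad.
Only numpy, scipy, OpenCV 4.12 (cv2) and the standard library are available. Lean on these libraries where they do the work, as an engineer would, in place of code of your own. Each camera call takes 0.05 s, during which the arm holds its last target. There are 200 camera calls.

## Task

The brass core plug has to be gauged: without grasping or lifting it, push it with a fingertip up against the long rail of the steel fixture before it reaches the yellow line. Then slide it along the rail, always keeping it against the rail, past the yellow line and fully home into the corner pocket beside the dial gauge, touching both rail and end stop. Let go of it there and leave the tappet, the valve and the tin where they stand.

Things in the scene. Friction and masses are not known exactly. Their poses are not given: they have to be found in the camera images.
- plug: brass core plug, a solid disc 40 mm in diameter and 12 mm thick, about 60 g, lying flat and loose on the oiled plate (friction on plate and rail about 0.2); origin at the centre of its underside, z up (its yaw means nothing). It starts 20 to 60 mm clear of the rail, on the far side of the yellow line from the pocket (fixture y -0.15 to -0.065).
- fixture: fixed gauging fixture on the bench: dark steel base plate 150 mm (x) by 360 mm (y), 12 mm thick. Origin: centre of the plate's underside. x points across the plate to the long rail, y along the rail towards the pocket, z up; the plate's top is at z 12 mm. Rail, end stop and lip are aluminium and rise 9 mm above the plate's top (the plug stands 3 mm higher).
- rail (a point): middle of the foot of the rail's inner face, fixture x +60, y 0, z +12 mm; axes as the fixture's. The rail is 15 mm thick and runs the plate's full length along its +x edge.
- line (a point): middle of the yellow line, 4 mm wide, painted across the plate at fixture y -20 mm; axes as the fixture's.
- pocket (a point): point on the plate's top where the centre of the plug's underside lies when the plug touches rail and end stop (fixture x +40, y +145, z +12 mm); axes as the fixture's. End stop: inner face at y +165 mm, 15 mm thick, x -15 to +60. A lip, x +4 to +14 mm, y +151 to +165, leaves the pocket 46 mm wide.
- dial (a point): centre of the face of the round dial gauge, part of the fixture, beyond the end stop: 56 mm across, face up, 30 mm above the bench (fixture x +40, y +234 mm).
- tappet: steel bucket tappet, upright cylinder 32 mm in diameter, 28 mm tall, standing on the plate near its front edge, between yellow line and end stop (fixture x -53 to -43, y +20 to +110 mm); loose bystander, to be left alone; origin at the centre of its underside, z up
- valve: steel engine valve standing on its head (38 mm disc below, 8 mm stem up to 100 mm), on the bench behind the rail, its axis 66 to 90 mm beyond the rail's inner face; loose bystander, to be left alone; origin at the centre of its underside, z up
- tin: round tin with a blue label, 68 mm in diameter, 85 mm tall, standing on the bench well to the left (+y) of the fixture; loose bystander, to be left alone; origin at the centre of its underside, z up
Things that resemble listed ones, but are neither listed nor needed, are in the scene too. There is more than one size of the plug; the job needs the smaller.

How it is judged:
By the outcome, as a careful person would: the job done as asked, in the order asked, and still so for the second after the job is handed in, with the robot touching nothing.
It also fails if it takes over 51 s, if anything falls off the work surface, if the arm or the gripper's body presses on something with over 40 N, if the wrist force passes 120 N, or if a joint passes its speed limit or range.

## Working session

There is one attempt and no reset: what is moved stays moved. The work goes in short steps, Python scripts to look and compute and a tool call to move; the robot and the scene stay as the last step left them, time stands still between calls to the robot, and variables do not carry over. Pictures are saved under pics/ and viewed, at most 11 in all, crops included, and the job is handed in when it is done.

Besides the shell and the picture viewer there is one more tool, called as name(argument=value, ...) on one line, values as JSON. carry_out: Moves the arm, as the interface text tells. Its arguments: {"type":"object","properties":{"deltas":{"type":"array"},"grip":{"type":"number"},"grip_force":{"type":"number"}},"required":["deltas"]}

```bash
ls; mkdir -p pics; cat > h.py <<'E'
import numpy as np, cv2
from plant import ctrl
from scipy.spatial.transform import Rotation as R
def cam(n):
    m=ctrl.camera_model(n);K=np.array(m["intrinsics"]);
    if n=="wrist":
        s=ctrl.get_state();T=np.eye(4);T[:3,:3]=R.from_quat(s["tcp_rot"]).as_matrix();T[:3,3]=s["eef_pos"]
        W=T@np.array(m["hand_eye"])
    else: W=np.linalg.inv(np.array(m["extrinsics"]))
    return K,m["k1"],W
def ray(c,uv):
    K,k,W=c
    D=np.array([k,0,0,0,0.])
    p=cv2.undistortPoints(np.array([[uv]],float),K,D)[0,0]
    return W[:3,3],W[:3,:3]@np.array([p[0],p[1],1])
def onz(c,uv,z):
    o,d=ray(c,uv);return o+d*(z-o[2])/d[2]
def proj(c,P):
    K,k,W=c;M=np.linalg.inv(W)
    r,_=cv2.Rodrigues(M[:3,:3])
    return cv2.projectPoints(np.atleast_2d(np.array(P,float)),r,M[:3,3],K,np.array([k,0,0,0,0.]))[0][:,0]
def save(p,n): cv2.imwrite("pics/"+n,p[...,::-1])
E
python3 - <<'E'
from h import *
np.set_printoptions(precision=4,suppress=True)
s=ctrl.get_state();print(s["time"],s["eef_pos"],s["tcp_rot"],s["contact_force"])
for n in("scene","side"):
    c=cam(n);p,d=ctrl.read_camera(n);save(p,n+"0.png");np.savez(n+"0.npz",p=p,d=d)
    print(n,c[2])
    for q in("plug","fixture","rail","line","pocket","dial","tappet","valve","tin"):
        for f in ctrl.find_in(n,q)[:3]: print(q,f["uv"],round(f["score"],2),onz(c,f["uv"],0.012)[:2])
E
```

```text
pics
0.0 [0.6744 0.0001 0.23  ] [ 0.7071  0.7071 -0.0007 -0.0009] [ 0.8509 -0.0156  0.0408]
scene [[ 0.7633  0.4123 -0.4973  1.206 ]
 [ 0.6459 -0.4742  0.5983 -0.7419]
 [ 0.0109 -0.7779 -0.6283  0.8927]
 [ 0.      0.      0.      1.    ]]
plug [237.5, 290.3] 0.94 [ 0.5739 -0.2853]
plug [284.0, 259.4] 0.54 [ 0.5866 -0.1457]
fixture [305.1, 233.0] 0.75 [ 0.5623 -0.0417]
rail [307.9, 233.3] 0.71 [ 0.5686 -0.0378]
line [311.7, 236.5] 0.65 [ 0.584  -0.0404]
pocket [310.5, 237.6] 0.94 [ 0.5844 -0.0455]
dial [309.7, 237.8] 0.83 [ 0.5833 -0.0474]
tappet [301.3, 203.5] 0.69 [0.4739 0.0411]
valve [340.8, 274.7] 0.73 [ 0.723  -0.0941]
valve [302.7, 206.1] 0.36 [0.4844 0.0352]
valve [283.5, 259.6] 0.29 [ 0.5862 -0.147 ]
tin [387.1, 137.3] 0.95 [0.456  0.4851]
tin [304.2, 232.1] 0.39 [ 0.5583 -0.0406]
side [[ 0.7431 -0.3391  0.5769 -0.1515]
 [-0.669  -0.3931  0.6308 -0.6635]
 [ 0.0129 -0.8547 -0.519   0.6872]
 [ 0.      0.      0.      1.    ]]
plug [468.3, 290.1] 0.89 [ 0.5702 -0.2919]
plug [417.1, 249.7] 0.54 [ 0.5959 -0.1438]
fixture [371.3, 236.2] 0.78 [ 0.5568 -0.0441]
rail [373.3, 234.1] 0.92 [ 0.5661 -0.0415]
line [370.6, 234.9] 0.69 [ 0.5592 -0.0396]
pocket [373.2, 234.5] 0.94 [ 0.5648 -0.0424]
dial [370.4, 235.2] 0.68 [ 0.558  -0.0401]
tappet [325.4, 231.4] 0.64 [0.4911 0.0375]
valve [433.7, 218.6] 0.65 [ 0.7207 -0.092 ]
valve [369.8, 236.0] 0.25 [ 0.5548 -0.0414]
tin [230.0, 161.8] 0.61 [0.5143 0.4677]
```

View pics/scene0.png

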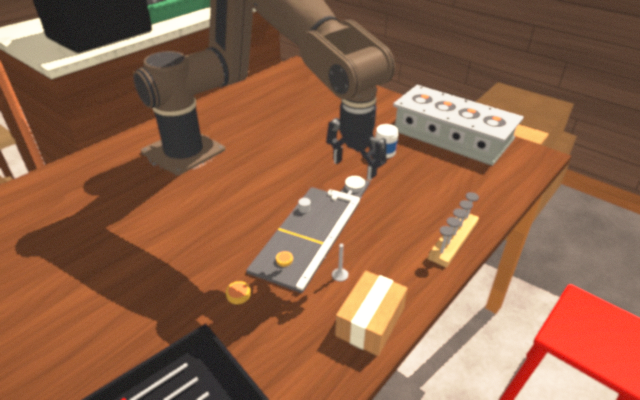

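View pics/side0.png

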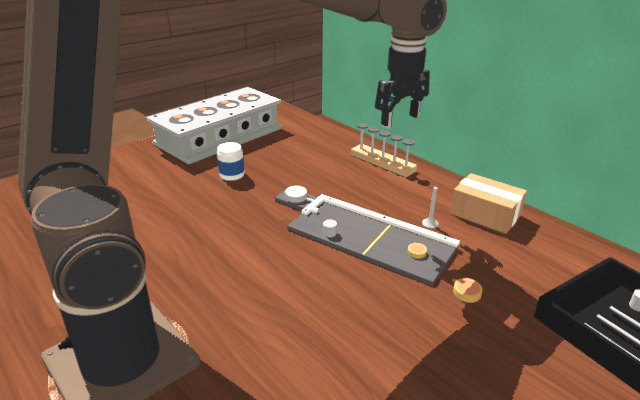

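The scene shows two brass discs: one on the plate at (284,259), and one on the bench at (237,291). The disc on the plate is smaller and lies where the plug should start. The one on the bench is larger, so it is the look-alike. I'll confirm this in a crop and fit the fixture.

```bash
python3 - <<'E'
from h import *
np.set_printoptions(precision=4,suppress=True)
c=cam("wrist");p,d=ctrl.read_camera("wrist");save(p,"wrist0.png");np.savez("wrist0.npz",p=p,d=d)
print(c[2], ctrl.get_state()["time"])
for q in("plug","fixture","tappet","valve"):
    for f in ctrl.find_in("wrist",q)[:3]: print(q,f["uv"],round(f["score"],2),onz(c,f["uv"],0.012)[:2])
ims=[]
for n,(u,v) in(("scene",(215,170)),("side",(275,160))):
    z=np.load(n+"0.npz");p=z["p"][v:v+150,u:u+160 if n=="scene" else u+220]
    ims.append(cv2.resize(p,(400,int(p.shape[0]*400/p.shape[1])),interpolation=cv2.INTER_CUBIC))
h=max(i.shape[0] for i in ims)
save(np.hstack([np.pad(i,((0,h-i.shape[0]),(0,0),(0,0))) for i in ims]),"crop.png")
# yellow pixels
for n in("scene","side","wrist"):
    z=np.load(n+"0.npz");p=z["p"];c=cam(n);hsv=cv2.cvtColor(p,cv2.COLOR_RGB2HSV)
    m=cv2.inRange(hsv,(14,110,110),(34,255,255))
    k,l,st,ce=cv2.connectedComponentsWithStats(m)
    for i in range(1,k):
        if st[i,4]>15:
            X=onz(c,ce[i],.012);
            v,u=np.nonzero((l==i)&(z["d"]>0)); dd=z["d"][v,u]
            pt=[c[2][:3,:3]@(ray((c[0],c[1],np.eye(4)),(a,b))[1]*e)+c[2][:3,3] for a,b,e in zip(u[:400],v[:400],dd[:400])]
            print(n,ce[i],st[i],X[:2],np.median(pt,0) if len(pt) else None)
E
```

```text
[[ 1.     -0.0004  0.0004  0.6746]
 [-0.0003 -0.9605 -0.2784  0.0719]
 [ 0.0005  0.2784 -0.9605  0.3736]
 [ 0.      0.      0.      1.    ]] 1.05
plug [252.0, 285.8] 0.65 [ 0.5869 -0.1525]
plug [245.1, 354.1] 0.54 [ 0.571  -0.2599]
fixture [219.6, 156.8] 0.89 [0.5596 0.0159]
tappet [155.5, 150.2] 0.8 [0.4874 0.0234]
valve [354.7, 241.6] 0.58 [ 0.7186 -0.0902]
valve [250.9, 284.6] 0.22 [ 0.5855 -0.1507]
scene [533.8598 115.0807] [ 477   82   99   72 3146] [0.7643 0.9477] [ 0.4221  1.614  -0.2531]
scene [  5.6178 137.5956] [  0 126  16  23 225] [-0.4638 -0.3327] [-0.8673 -0.2278 -0.2055]
scene [548.4924 193.1398] [532 168  36  52 329] [0.9745 0.538 ] [ 0.7998  1.4891 -0.65  ]
scene [  4.7451 178.9412] [  0 176  12   7  51] [-0.2422 -0.4337] [-0.9503 -0.2925 -0.4093]
scene [447.5605 247.9363] [427 214  52  53 471] [0.8692 0.1519] [0.8659 0.1368 0.0172]
scene [523.9375 223.0625] [517 217  15  12  48] [0.9747 0.3683] [ 0.9002  0.7158 -0.2702]
scene [299.3356 235.3691] [277 227  46  17 149] [ 0.5571 -0.058 ] [ 0.5575 -0.0572  0.0117]
scene [459.5882 228.8235] [457 227   6   5  17] [0.8575 
[... 2059 characters left out ...]
104  31 395] [ 0.5605 -0.0562] [ 0.5603 -0.0564  0.0118]
wrist [490.7336 239.5682] [461 224  60  43 931] [ 0.8871 -0.0874] [ 0.8696 -0.0733  0.0208]
wrist [430.5217 246.8367] [408 233  50  35 692] [ 0.8136 -0.0973] [ 0.8047 -0.0865  0.0194]
wrist [507.4228 291.825 ] [489 256  33  59 920] [ 0.9195 -0.161 ] [ 0.8751 -0.1123  0.0696]
wrist [490.4762 263.2381] [490 258   2  11  21] [ 0.8916 -0.1199] [ 0.857  -0.0894  0.0698]
wrist [252.1811 284.4036] [236 269  33  32 773] [ 0.5872 -0.1504] [ 0.5901 -0.1346  0.0232]
wrist [422.3475 321.3759] [417 304  13  31 141] [ 0.8131 -0.2067] [ 0.8075 -0.1945  0.0237]
wrist [245.0744 353.1814] [233 347  27  15 215] [ 0.5711 -0.2584] [ 0.5697 -0.2616  0.0067]
```

View pics/crop.png

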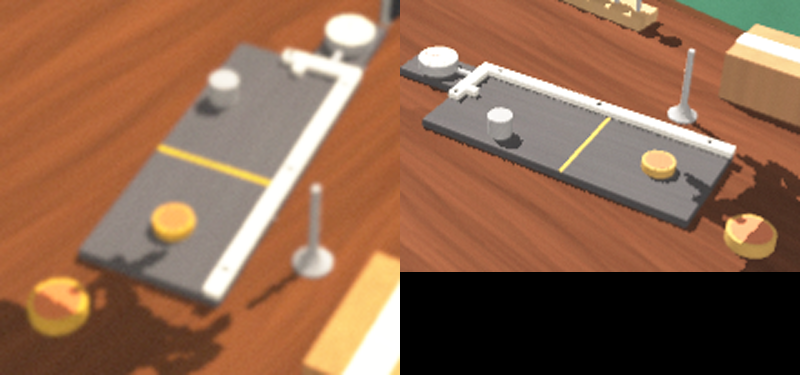

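View pics/wrist0.png

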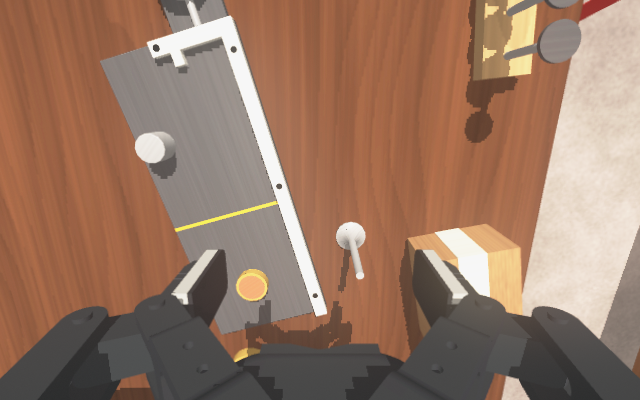

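Confirmed: the disc on the plate is the small plug, at wrist (252,285). Its larger twin lies on the bench at scene (237,291). In the wrist view the rail runs from (232,18) to (320,315), the yellow line from (176,230) to (278,203), and the tappet is at (155,148). Next I fit the fixture's pose.

```bash
cat > fit.py <<'E'
from h import *
from scipy.optimize import minimize
np.set_printoptions(precision=4,suppress=True)
POLY=np.array([[75,-180],[75,180],[-15,180],[-15,165],[4,165],[4,151],[14,151],[14,165],[60,165],[60,-180]])/1000.
def w(f,P): 
    c,s=np.cos(f[2]),np.sin(f[2]);P=np.atleast_2d(P);return np.c_[f[0]+c*P[:,0]-s*P[:,1],f[1]+s*P[:,0]+c*P[:,1]]
def inv(f,P):
    c,s=np.cos(f[2]),np.sin(f[2]);d=np.atleast_2d(P)[:,:2]-f[:2];return np.c_[c*d[:,0]+s*d[:,1],-s*d[:,0]+c*d[:,1]]
def dens(P,n=20):
    return np.vstack([np.linspace(a,b,n,endpoint=False) for a,b in zip(P,np.roll(P,-1,0))])
def fitcam(n,f0):
    p=np.load(n+"0.npz")["p"];c=cam(n)
    g=p.min(2);S=4
    W=dens(POLY)
    def mask(f):
        q=proj(c,np.c_[w(f,W),np.full(len(W),.021)])
        m=np.zeros((1600,2560),np.uint8);cv2.fillPoly(m,[np.round((q+.5)*S-.5).astype(np.int32)],255)
        return cv2.resize(m,(640,400),interpolation=cv2.INTER_AREA)/255.
    roi=cv2.dilate((mask(f0)>0).astype(np.uint8),np.ones((9,9)))>0
    t=np.clip((g.astype(float)-110)/90,0,1)
    def cost(f): return ((mask(f)-t)[roi]**2).sum()
    best=minimize(cost,f0,method="Nelder-Mead",options=dict(initial_simplex=[f0,f0+[.008,0,0],f0+[0,.008,0],f0+[0,0,.03]],xatol=1e-5,fatol=1e-3,maxiter=200))
    return best.x,best.fun,roi.sum(),mask(best.x)
E
python3 - <<'E'
from fit import *
c=cam("wrist")
a=onz(c,(231,18),.021);b=onz(c,(326,313),.021);yaw=np.arctan2(*(a-b)[:2][::-1])-np.pi/2
R2=lambda t:np.array([[np.cos(t),-np.sin(t)],[np.sin(t),np.cos(t)]])
f=np.r_[(a+b)[:2]/2-R2(yaw)@[.075,0],yaw];print(f)
for n in("wrist","scene","side"):
    x,e,k,m=fitcam(n,f);print(n,x,e,k)
    if n=="wrist":
        f=x;p=np.load("wrist0.npz")["p"].copy();q=m>.5
        ed=cv2.morphologyEx(q.astype(np.uint8),cv2.MORPH_GRADIENT,np.ones((2,2)))>0;p[ed]=[255,0,0];save(cv2.resize(p[:340,90:350],None,fx=2,fy=1.76),"fit.png")
for uv in((252.2,284.4),(251,285.5)): print("plug",onz(c,uv,.024),inv(f,onz(c,uv,.024)))
print("line",inv(f,onz(c,(225.5,215.9),.012)),"tappet top",inv(f,onz(c,(150,148),.04)),"valve",inv(f,onz(c,(350,236),.0)))
for n,uv in(("scene",(283.9,258.5)),("side",(417,251))): print(n,inv(f,onz(cam(n),uv,.022)))
E
```

```text
[ 0.5626 -0.0359  0.2744]
wrist [ 0.563  -0.0351  0.2783] 586.21281558375 10150
scene [ 0.5643 -0.0373  0.2767] 314.521052586612 2417
side [ 0.5595 -0.0392  0.283 ] 410.99451663889954 2723
plug [ 0.5902 -0.143   0.024 ] [[-0.0035 -0.1113]]
plug [ 0.5886 -0.1446  0.024 ] [[-0.0055 -0.1123]]
line [[-0.0083 -0.0196]] tappet top [[-0.0462  0.0803]] valve [[ 0.1305 -0.0921]]
scene [[-0.0044 -0.1188]]
side [[-0.0153 -0.1195]]
```

View pics/fit.png

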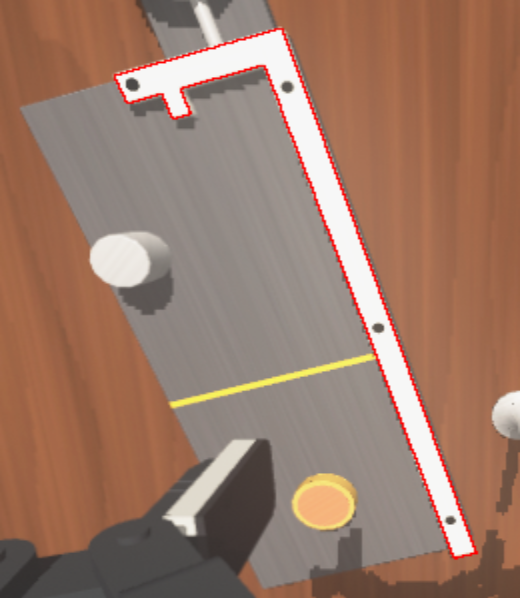

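The fit matches the picture. The fixture is at about (0.563, -0.0355) with yaw 0.278, and the plug is at fixture (-4.5, -112) mm. The line checks at y -19.6 and the tappet at (-46, 80).

Plan: shut the fingers and turn the tool so that its x axis points 45° between +x and +y of the fixture. One flat face then pushes the plug diagonally onto the rail and on along it.

carry_out(deltas=[-0.038,-0.022,0.026,0,0,0.102,-0.076,-0.044,0.052,0,0,0.204,-0.113,-0.065,0.078,0,0,0.306,-0.151,-0.087,0.104,0,0,0.408,-0.189,-0.109,0.13,0,0,0.508], grip=0, grip_force=40)

```text
time: 1.88
eef_pos: [0.5653, -0.1901, 0.1008]
tcp_rot: [0.863, 0.505, 0.0, 0.0]
contact_force: [1.5, -0.8, -0.4]
opening: 0.007
finger_force: 0.0
```

```bash
python3 - <<'E'
from fit import *
f=np.array([.563,-.0355,.278])
c=cam("wrist");p,d=ctrl.read_camera("wrist");save(p,"wrist1.png")
for q in ctrl.find_in("wrist","plug")[:2]: print(q["uv"],q["score"],inv(f,onz(c,q["uv"],.02)))
print(inv(f,ctrl.get_state()["eef_pos"]))
E
```

```text
[385.8, 274.3] 0.83 [[-0.0439 -0.226 ]]
[318.7, 141.2] 0.61 [[-0.007  -0.1145]]
[[-0.0434 -0.1492]]
```

View pics/wrist1.png

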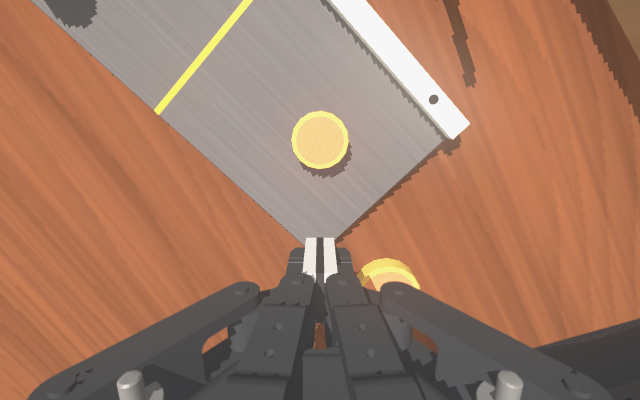

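The plug's top sits centred ahead of the shut fingers at (320,139), and the twin is lower right at (388,275). There is about 20 mm of clearance, so I descend.

carry_out(deltas=[0,0,0.03,0,0,0,0,0,0.055,0,0,0,0,0,0.072,0,0,0,0,0,0.081,0,0,0,0,0,0.084,0,0,0])

```text
time: 2.6
eef_pos: [0.5664, -0.1888, 0.0174]
tcp_rot: [0.862, 0.507, 0.0, 0.0]
contact_force: [0.7, 0.1, -0.5]
opening: 0.002
finger_force: 0.0
```

carry_out(deltas=[0.006,0,0,0,0,0,0.011,0,0,0,0,0,0.015,0,0,0,0,0,0.018,0,0,0,0,0,0.021,0,0,0,0,0])

```text
time: 3.22
eef_pos: [0.5763, -0.1704, 0.0174]
tcp_rot: [0.862, 0.507, 0.0, 0.0]
contact_force: [-0.9, -0.8, -0.7]
opening: 0.003
finger_force: 0.1
```

carry_out(deltas=[0.004,0,0,0,0,0,0.008,0,0,0,0,0,0.012,0,0,0,0,0,0.016,0,0,0,0,0,0.02,0,0,0,0,0])

```text
time: 3.85
eef_pos: [0.5861, -0.1529, 0.0173]
tcp_rot: [0.862, 0.507, -0.0, -0.0]
contact_force: [0.1, -0.1, 0.9]
opening: 0.002
finger_force: 0.0
```

```bash
cat > look.py <<'E'
from fit import *
import sys
f=np.array([.563,-.0355,.278])
c=cam("wrist");p,d=ctrl.read_camera("wrist");save(p,sys.argv[1]+".png")
hsv=cv2.cvtColor(p,cv2.COLOR_RGB2HSV)
m=cv2.inRange(hsv,(8,60,110),(34,255,255))
for q in ctrl.find_in("wrist","plug")[:2]: print(q["uv"],round(q["score"],2),inv(f,onz(c,q["uv"],.022)))
s=ctrl.get_state();print(s["time"],inv(f,s["eef_pos"]),s["eef_pos"][2],s["contact_force"])
E
python3 look.py w2
```

```text
[318.7, 197.3] 0.93 [[ 0.0116 -0.0959]]
[499.5, 15.5] 0.36 [[ 0.1129 -0.0937]]
3.95 [[-0.01   -0.1191]] 0.017332412412782296 [-0.0871 -0.463  -0.9339]
```

View pics/w2.png

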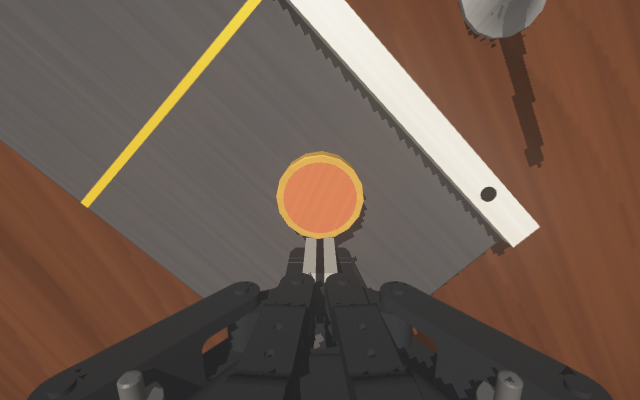

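The plug is in contact and centred on the fingertip at (320,196), with the yellow line well ahead. It needs about 40 mm more along the push to reach the rail.

carry_out(deltas=[0.004,0,0,0,0,0,0.008,0,0,0,0,0,0.012,0,0,0,0,0,0.016,0,0,0,0,0,0.02,0,0,0,0,0])

```text
time: 4.58
eef_pos: [0.5958, -0.1354, 0.0173]
tcp_rot: [0.862, 0.507, 0.0, 0.0]
contact_force: [-0.3, -0.1, -0.2]
opening: -0.005
finger_force: 0.0
```

carry_out(deltas=[0.004,0,0,0,0,0,0.008,0,0,0,0,0,0.011,0,0,0,0,0,0.014,0,0,0,0,0,0.016,0,0,0,0,0])

```text
time: 5.2
eef_pos: [0.6035, -0.1215, 0.0173]
tcp_rot: [0.862, 0.507, 0.0, 0.0]
contact_force: [-0.2, 0.5, 0.0]
opening: -0.0
finger_force: 0.0
```

```bash
python3 look.py w3
```

```text
5.3 [[ 0.0154 -0.0938]] 0.017331791842914338 [ 1.2936  0.0178 -0.7077]
```

View pics/w3.png

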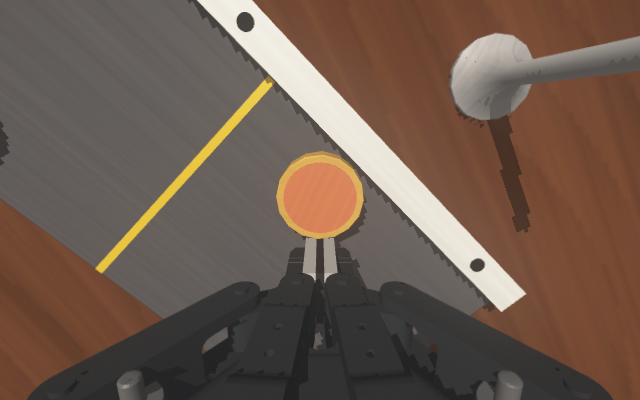

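The plug is now close to the rail, still centred on the tip at (320,196), and well before the line. I'll measure the remaining gap in this same picture.

```bash
cat > gap.py <<'E'
from fit import *
import sys
f=np.array([.563,-.0355,.278])
def gap(p,c,seed=(320,200)):
    hsv=cv2.cvtColor(p,cv2.COLOR_RGB2HSV)
    m=((hsv[...,1]>100)&(hsv[...,2]>120)).astype(np.uint8)
    _,l,st,ce=cv2.connectedComponentsWithStats(m)
    i=np.argmin([9e9 if s[4]<1500 or s[4]>9000 else np.hypot(*(e-seed)) for s,e in zip(st,ce)])
    o=(l==i)&(hsv[...,0]<15)   # copper-coloured top
    v,u=np.nonzero(o);cen=(u.mean(),v.mean())
    C=onz(c,cen,.024)[:2]
    n=np.array([np.cos(f[2]),np.sin(f[2])]);t=np.array([-n[1],n[0]])
    g=p.min(2)
    E=[]
    for k in np.r_[-60:-24:2,24:60:2]/1000.:
        xs=np.arange(-.02,.02,.0004)
        F=w(f,[0,0])[0]
        cf=inv(f,C)[0]
        P=w(f,np.c_[.060+xs,np.full(len(xs),cf[1]+k)])
        q=proj(c,np.c_[P,np.full(len(xs),.021)]).astype(np.float32)
        if q.min()<2 or q[:,0].max()>637 or q[:,1].max()>230: continue
        val=cv2.remap(g.astype(np.float32),q[:,0],q[:,1],cv2.INTER_LINEAR).ravel()
        j=np.nonzero((val[1:]>150)&(val[:-1]<=150))[0]
        if len(j): E.append((cf[1]+k,.060+xs[j[0]]))
    E=np.array(E);a=np.polyfit(E[:,0],E[:,1],1);res=E[:,1]-np.polyval(a,E[:,0])
    keep=abs(res)<.002;a=np.polyfit(E[keep,0],E[keep,1],1)
    return cen,cf,np.polyval(a,cf[1])-cf[0]-.020,a,o.sum(),keep.sum()
if __name__=="__main__":
    c=cam("wrist")
    if len(sys.argv)>2: p=cv2.imread("pics/"+sys.argv[1]+".png")[...,::-1].copy()
    else: p,_=ctrl.read_camera("wrist");save(p,sys.argv[1]+".png")
    s=ctrl.get_state();print(s["time"],"tip",inv(f,s["eef_pos"]),s["contact_force"])
    cen,cf,g,a,n,k=gap(p,c);print("uv",cen,"plug",cf,"gap mm",1000*g,"rail",a,n,k)
E
python3 gap.py w3 old
```

```text
5.3 tip [[ 0.0154 -0.0938]] [ 1.2936  0.0178 -0.7077]
uv (np.float64(319.7380893606517), np.float64(197.28313996544063)) plug [ 0.0377 -0.0704] gap mm 1.8758936177309635 rail [-0.0006  0.0596] 4051 19
```

carry_out(deltas=[0.001,0,0,0,0,0,0.002,0,0,0,0,0,0.003,0,0,0,0,0,0.004,0,0,0,0,0,0.005,0,0,0,0,0])

```text
time: 5.92
eef_pos: [0.6058, -0.1173, 0.0173]
tcp_rot: [0.862, 0.507, -0.0, -0.0]
contact_force: [-0.4, -0.3, -0.2]
opening: -0.002
finger_force: 0.2
```

```bash
python3 gap.py w4
```

```text
5.975 tip [[ 0.0189 -0.0903]] [-0.0783  0.6323  0.1416]
uv (np.float64(316.36226880394577), np.float64(197.39630086313193)) plug [ 0.04  -0.066] gap mm -0.5377056944551074 rail [0.0019 0.0596] 4055 18
```

The plug has reached the rail: it moved 3.4 px sideways on the fingertip, and the gap reads zero within error. The line is still about 26 mm ahead of its leading edge. Now I slide it along the rail, where +y is tool (+,-).

carry_out(deltas=[0.002,-0.002,0,0,0,0,0.005,-0.005,0,0,0,0,0.0085,-0.0085,0,0,0,0,0.0115,-0.0115,0,0,0,0,0.014,-0.014,0,0,0,0])

```text
time: 6.6
eef_pos: [0.6003, -0.0979, 0.0173]
tcp_rot: [0.862, 0.507, -0.0, -0.0]
contact_force: [-0.1, -0.7, -0.4]
opening: 0.001
finger_force: 0.1
```

```bash
python3 gap.py w5
```

```text
6.65 tip [[ 0.0187 -0.0699]] [-0.6396 -0.7314  0.6295]
uv (np.float64(316.41051592199454), np.float64(197.39471735373982)) plug [ 0.04   -0.0458] gap mm -0.30212035238712587 rail [-0.0035  0.0596] 4051 18
```

carry_out(deltas=[0.003,-0.003,0,0,0,0,0.0065,-0.0065,0,0,0,0,0.0105,-0.0105,0,0,0,0,0.0145,-0.0145,0,0,0,0,0.018,-0.018,0,0,0,0])

```text
time: 7.28
eef_pos: [0.5933, -0.0733, 0.0173]
tcp_rot: [0.862, 0.507, -0.0, -0.0]
contact_force: [0.8, 0.4, -0.0]
opening: -0.0
finger_force: 0.1
```

carry_out(deltas=[0.0035,-0.0035,0,0,0,0,0.0075,-0.0075,0,0,0,0,0.0115,-0.0115,0,0,0,0,0.015,-0.015,0,0,0,0,0.018,-0.018,0,0,0,0])

```text
time: 7.9
eef_pos: [0.5864, -0.049, 0.0173]
tcp_rot: [0.862, 0.507, -0.0, -0.0]
contact_force: [-0.8, 0.5, -0.1]
opening: -0.003
finger_force: 0.1
```

```bash
python3 gap.py w6
```

```text
7.95 tip [[ 0.0187 -0.0189]] [ 0.1091 -0.4756  0.1452]
uv (np.float64(316.3687330204989), np.float64(197.3835514941961)) plug [0.0401 0.0051] gap mm -0.4540156819559278 rail [-0.      0.0596] 4049 18
```

carry_out(deltas=[0.003,-0.003,0,0,0,0,0.007,-0.007,0,0,0,0,0.0115,-0.0115,0,0,0,0,0.016,-0.016,0,0,0,0,0.02,-0.02,0,0,0,0])

```text
time: 8.57
eef_pos: [0.5786, -0.0216, 0.0173]
tcp_rot: [0.862, 0.507, -0.0, -0.0]
contact_force: [0.0, -0.9, -0.7]
opening: 0.002
finger_force: 0.1
```

carry_out(deltas=[0.004,-0.004,0,0,0,0,0.0085,-0.0085,0,0,0,0,0.013,-0.013,0,0,0,0,0.017,-0.017,0,0,0,0,0.02,-0.02,0,0,0,0])

```text
time: 9.2
eef_pos: [0.5709, 0.0055, 0.0173]
tcp_rot: [0.862, 0.507, -0.0, -0.0]
contact_force: [-1.1, -0.6, -0.7]
opening: -0.003
finger_force: 0.1
```

carry_out(deltas=[0.004,-0.004,0,0,0,0,0.0085,-0.0085,0,0,0,0,0.013,-0.013,0,0,0,0,0.017,-0.017,0,0,0,0,0.02,-0.02,0,0,0,0])

```text
time: 9.82
eef_pos: [0.5631, 0.0327, 0.0173]
tcp_rot: [0.862, 0.507, -0.0, -0.0]
contact_force: [0.5, -0.3, -0.8]
opening: 0.003
finger_force: 0.1
```

carry_out(deltas=[0.003,-0.003,0,0,0,0,0.0065,-0.0065,0,0,0,0,0.0105,-0.0105,0,0,0,0,0.0135,-0.0135,0,0,0,0,0.016,-0.016,0,0,0,0])

```text
time: 10.45
eef_pos: [0.557, 0.0544, 0.0174]
tcp_rot: [0.862, 0.507, 0.0, 0.0]
contact_force: [-0.3, -0.0, -0.3]
opening: -0.002
finger_force: 0.1
```

```bash
python3 gap.py w7
```

```text
10.5 tip [[0.0188 0.0884]] [0.2939 0.1828 1.6355]
uv (np.float64(316.3606678124233), np.float64(197.37196169899337)) plug [0.0402 0.1125] gap mm -0.5576997834833529 rail [-0.      0.0596] 4073 15
```

View pics/w7.png

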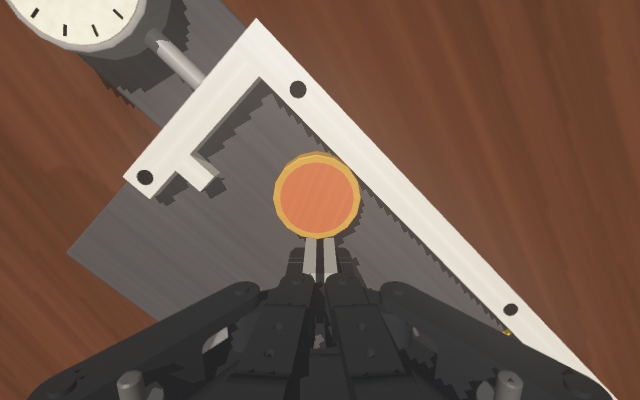

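The plug (316,197) lies against the rail just short of the pocket, with about 32 mm to go. The lip corner at (205,190) is clear of the path.

carry_out(deltas=[0.004,-0.004,0,0,0,0,0.0085,-0.0085,0,0,0,0,0.0125,-0.0125,0,0,0,0,0.016,-0.016,0,0,0,0,0.019,-0.019,0,0,0,0])

```text
time: 11.12
eef_pos: [0.5496, 0.0803, 0.0173]
tcp_rot: [0.862, 0.507, -0.0, 0.0]
contact_force: [0.7, -0.5, 0.4]
opening: -0.0
finger_force: 0.1
```

carry_out(deltas=[0.001,-0.001,0,0,0,0,0.002,-0.002,0,0,0,0,0.003,-0.003,0,0,0,0,0.003,-0.003,0,0,0,0])

```text
time: 11.62
eef_pos: [0.5486, 0.084, 0.0173]
tcp_rot: [0.862, 0.507, 0.0, -0.0]
contact_force: [-0.3, -0.7, -0.3]
opening: -0.003
finger_force: 0.0
```

```bash
python3 gap.py w8
```

```text
11.675 tip [[0.019  0.1188]] [-0.3001 -0.5654  0.3795]Traceback (most recent call last):
  File "gap.py", line 33, in <module>
    cen,cf,g,a,n,k=gap(p,c);print("uv",cen,"plug",cf,"gap mm",1000*g,"rail",a,n,k)
                   ~~~^^^^^
  File "gap.py", line 25, in gap
    E=np.array(E);a=np.polyfit(E[:,0],E[:,1],1);res=E[:,1]-np.polyval(a,E[:,0])
                               ~^^^^^
IndexError: too many indices for array: array is 1-dimensional, but 2 were indexed
```

carry_out(deltas=[0.0005,-0.0005,0,0,0,0,0.001,-0.001,0,0,0,0,0.0015,-0.0015,0,0,0,0,0.0015,-0.0015,0,0,0,0])

```text
time: 12.18
eef_pos: [0.548, 0.0861, 0.0173]
tcp_rot: [0.862, 0.507, -0.0, -0.0]
contact_force: [-0.9, -0.3, 0.4]
opening: 0.001
finger_force: 0.0
```

carry_out(deltas=[0.0003,-0.0003,0,0,0,0,0.0006,-0.0006,0,0,0,0,0.0006,-0.0006,0,0,0,0])

```text
time: 12.55
eef_pos: [0.5477, 0.0867, 0.0173]
tcp_rot: [0.862, 0.507, -0.0, 0.0]
contact_force: [-0.6, -1.1, -0.5]
opening: 0.0
finger_force: 0.5
```

```bash
python3 - <<'E'
from fit import *
f=np.array([.563,-.0355,.278])
c=cam("wrist");p,_=ctrl.read_camera("wrist");save(cv2.resize(p[20:260,170:470],(750,600),interpolation=cv2.INTER_CUBIC),"w9.png")
hsv=cv2.cvtColor(p,cv2.COLOR_RGB2HSV)
m=((hsv[...,1]>100)&(hsv[...,2]>120)&(hsv[...,0]<15)).astype(np.uint8)
_,l,st,ce=cv2.connectedComponentsWithStats(m);i=l[197,316];print(ce[i],inv(f,onz(c,ce[i],.024)))
s=ctrl.get_state();print(s["time"],"tip",inv(f,s["eef_pos"]),s["contact_force"])
E
```

```text
[316.7656 197.5197] [[0.0401 0.146 ]]
12.6 tip [[0.0188 0.1217]] [-0.2734 -1.0179  0.366 ]
```

View pics/w9.png

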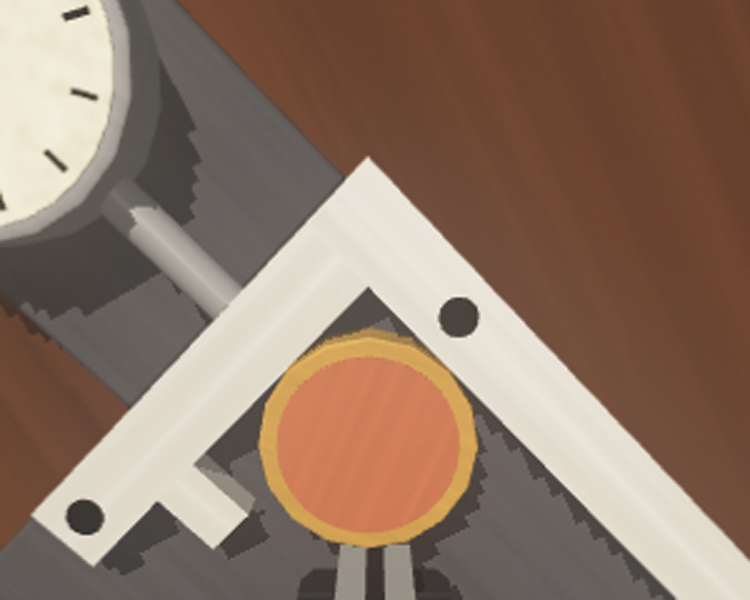

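The plug now touches the rail on the right and the end stop on the left of the corner. I'll press gently straight into the corner to confirm with the force reading.

carry_out(deltas=[0.0004,0,0,0,0,0,0.0008,0,0,0,0,0,0.0012,0,0,0,0,0,0.0012,0,0,0,0,0])

```text
time: 13.1
eef_pos: [0.5478, 0.087, 0.0172]
tcp_rot: [0.862, 0.507, -0.001, 0.0]
contact_force: [-2.4, -5.9, 1.8]
opening: -0.002
finger_force: 3.0
```

The tip stopped against about 6 N, so the plug is seated. I back straight off, then lift.

carry_out(deltas=[-0.001,0,0,0,0,0,-0.003,0,0,0,0,0,-0.007,0,0,0,0,0,-0.014,0,0,0,0,0,-0.022,0,0,0,0,0])

```text
time: 13.72
eef_pos: [0.5374, 0.0684, 0.0173]
tcp_rot: [0.862, 0.507, 0.0, -0.0]
contact_force: [0.1, -0.4, 0.6]
opening: 0.003
finger_force: 0.0
```

carry_out(deltas=[0,0,-0.015,0,0,0,0,0,-0.04,0,0,0,0,0,-0.07,0,0,0,0,0,-0.09,0,0,0,0,0,-0.1,0,0,0])

```text
time: 14.35
eef_pos: [0.5387, 0.0687, 0.1199]
tcp_rot: [0.862, 0.507, 0.002, 0.001]
contact_force: [0.3, -0.3, 0.4]
opening: 0.0
finger_force: 0.0
```

```bash
python3 - <<'E'
from fit import *
f=np.array([.563,-.0355,.278])
c=cam("wrist");p,_=ctrl.read_camera("wrist")
for q in("plug","tappet"):
    for r in ctrl.find_in("wrist",q)[:2]: print(q,r["uv"],r["score"],inv(f,onz(c,r["uv"],.022)))
save(cv2.resize(p,(800,500)),"w10.png")
s=ctrl.get_state();print(s["time"],s["eef_pos"],s["contact_force"])
E
```

```text
plug [317.3, 134.4] 0.65 [[0.0401 0.1447]]
tappet [284.9, 258.1] 0.8 [[-0.0517  0.0919]]
tappet [316.3, 133.7] 0.52 [[0.0399 0.1456]]
14.5 [0.5378 0.0687 0.1179] [-0.3088  0.442  -0.3321]
```

View pics/w10.png

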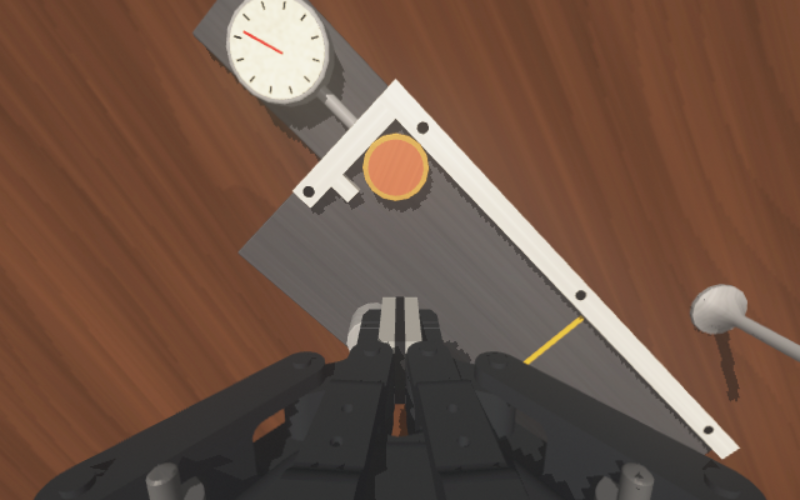

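The plug sits in the corner at (396,167), touching both rail and end stop, and measures fixture (40, 145) mm. The tappet (partly behind the fingers) and the valve still stand, and the gripper touches nothing.

```bash
python3 -c "
from plant import ctrl
print(ctrl.sign_off())"
```

```text
the job is handed in; nothing more can be done
None
```

The plug was pushed onto the rail before the yellow line, slid along it and left home in the pocket against rail and end stop; the job was handed in at about 14.5 s, with no verdict returned.

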